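Draw the open incense box out from between the yoga blocks and shut it

ROBOT

A 6-joint arm with a two-finger parallel gripper is mounted at the origin on the work surface. World frame = base frame: x ahead of the robot, y to its left, z up, the work surface at z = 0. Lengths are in mm, angles in rad, forces in N, time in s.
With the tool pointing down it reaches from about 350 to 875 mm from the base axis. Payload 4.2 kg.
Tool frame: the origin (TCP) lies midway between the tips of the shut fingers; the grasp point (between the pads) lies 19 mm behind it; z points along the fingers, y is the line along which they close (so a half turn about z gives the same grasp; the last joint's range is limited). The gripper opens to 85 mm and grips with 20 to 120 N. Pads are 22 mm wide; open, the fingers measure 114 mm over their backs; the gripper's body (76 mm by 85 mm) begins 54 mm behind the grasp point. The pads swing forward as they close: fully open they stand 13 mm farther back than shut.
Start: joints at [-1.025, 0.385, 0.008, 0, -1.194, -0.259], TCP at [176.819, -599.445, 231.312] pointing down, gripper open.
Joint ranges: [-3.14, 3.14], [-1.21, 2.06], [-1.07, 1.41], [-3.16, 2.05], [-2.99, -0.16], [-3.1, 3.1]. Speed limits (rad/s): [2.79, 2.79, 3.14, 3.14, 3.14, 3.14].

INTERFACE

Orientations are given as a unit quaternion [x, y, z, w].
In Python, from bench import arm, eyes, nets gives the robot as it stands.
- The arm moves only by the tool apply_moves, never from a script. Its arguments are lists of equal length, an entry for each row: "delta_rot": the turn, a rotation vector about the tool's x, y, z as a fraction of full scale, a list of three; "xyz": the shift along the tool's x, y, z as a fraction of full scale, a list of three; "hand": the gripper command: -1 is fully open, 1 is shut, values between are in proportion. In form: {"delta_rot": [[ax, ay, az], ...], "xyz": [[dx, dy, dz], ...], "hand": [hand, ...]}. A call has 1 to 20 rows; each row shifts and turns the commanded pose from where the row before left it, along the tool's axes as they then stand; what a row does not reach is not made up. Full scale, the value 1, is 0.025 m for a shift and 6 degrees for a turn. A row lasts 1/12 s, in which the tool goes at most 41.7 mm and 7.16 degrees, less where a joint would pass 70% of its speed; a pose out of reach is approached as far as the arm can. A call with a number of a shift or a turn outside -1 to 1 is refused whole. A call with a gripper value outside its range is refused whole. The fingers move at their own pace and stop on an object; the grip force is fixed at half the most. Time passes only in rows, so rows that do not move let the fingers close. It gives the time, the measured TCP pose, the force, the opening and the grip force at its end, in the units of the state.
- arm.read_state(): the state, without advancing time (a new reading comes with each control period).
- eyes.get_image(name): name is "scene" or "top"; returns a dict with "frame" (480x640x3 uint8, red, green, blue), "range_z" (480x640 float32, mm along the optical axis (not along the pixel's ray), 0 where there is no reading), "camera_matrix" (3x3 intrinsics, pixels), "R" (3x3) and "t" (3): a world point X has camera coordinates R X + t. Camera axes: x right, y down, z forward; pixel columns grow to the right and rows downward; lengths in mm; the calibration is good to about 2 mm. A picture is of the moment at which its call begins.
- arm.job_done(): hands the job in; it is judged then, once.
Trained networks look in a picture, given as the dict that the camera call returned (one of the last four; its "shot" number tells which), for a name from the list of things; names that differ only in an ending like _2 or _b are one class to them, and where a whole thing is asked for, a point or a joint stands for the part that bears it (a point fixed in the world has none). Each returns a list of dicts, best first, with "score" (0 to 1); they miss things now and then, are a little off and sometimes report something else, mostly with a low value. They report only what shows in the picture. A call takes as long as a camera call. They do not tell look-alikes from the thing itself.
- nets.look_for(name, picture): "bbox" ([left, top, right, bottom] in pixels, round what is visible of it).
- nets.masks_of(name, picture): "region" (480x640 bool, what is visible of it) and "bbox" ([left, top, right, bottom] in pixels, round what is visible of it).
The state is a dict: "clock": time; "joints": joint angles; "joint_vel": joint speeds; "joint_efforts": joint torques, N m; "position": TCP position; "ee_rot": TCP orientation; "contact_force": force on the tool from outside, world axes, zero at the start; "wrist_torque": the same for the moment, N m; "gripper_width": finger opening in mm; "grasp_force": force on a finger pad.
Only numpy, scipy, OpenCV 4.12 (cv2) and the standard library are available. Lean on these libraries where they do the work, as an engineer would, in place of code of your own. Each camera call takes 0.05 s, during which the arm holds its last target. There are 200 camera calls.

TASK

The empty incense box stands open, hemmed in between the two cork yoga blocks. Reach down into it with closed fingers, open them only near the bottom until they bear on both of its long sides, and slide it out from within along the surface, without tipping or lifting it, until it stands wholly on the felt pad, in line with the pad and with its lid still open. Then take the fingers out and ease the lid fully shut without slamming it; the box must stay so on the pad, and the blocks, cat, dispenser and dish with the ball must be left where they are.

Things in the scene. Friction and masses are not known exactly. Their poses are not given: they have to be found in the camera images.
- incense_box: Open sandalwood box, 0.5 to 0.9 kg, loose. Outside 102 (x) x 66 (y) x 68 mm high without lid; walls, floor 6 mm: well 90 x 54, 62 mm deep, empty. Origin: centre of underside, z up. Lid hinged on the rim at the +x end; the -x end (small brass plate) faces out of the gap. Starts between the blocks, -x end about level with their fronts, 8 mm from each: no room for a finger outside.
- panel_left: The box's long side at its +y, 102 x 6 x 62 mm, part of the box. Origin: middle of its lower edge, 6 mm above the box's underside and 30 mm to +y of the box's origin; its inner face lies 3 mm nearer the middle. Same axes as the box.
- panel_right: The box's long side at its -y, mirror image of the left one (30 mm to -y).
- incense_lid (a joint): Angle of the lid, rad: 0 = shut flat on the rim, 1.95 = fully open, leaning back beyond upright. The lid is a board 102 x 66 x 8 mm, 0.08 kg, on a stiff hinge that stays where it is left (about 0.08 N m of friction, so a push of 1 to 2 N near its free edge moves it at any angle).
- box_hinge (a point): Middle of the hinge line on the rim at the box's +x end (51 mm to +x of the box's origin, 68 mm up). The lid turns about the box's y here, its underside passing through this line. Shut, it reaches 102 mm to the box's -x and its top is 76 mm above the surface; upright, its outer face is 8 mm to +x of the hinge.
- box_mouth (a point): Point on the box: centre of its open mouth, level with the rim (68 mm up).
- felt_pad: Flat felt pad, grey with a blue border, 146 (its x) x 110 mm (its y), 1 mm thin: nothing catches on it. Fixed in front of the blocks. Origin: its centre. The box belongs on it with its x along the pad's x (lid hinge to the far side).
- cork_block_left: Cork yoga block lying flat, 230 (its x) x 120 x 50 mm high, 0.6 kg, loose, on the box's +y side, its long side along the gap. Origin: centre of the underside.
- cork_block_right: Like the left block, on the box's -y side.
- cat: Pale ceramic figurine of a seated cat, 80 mm across, 140 mm high, loose. Origin: centre of the underside.
- dispenser: Stainless steel pump dispenser, empty, 68 mm across, 186 mm high with the pump, loose. Origin: centre of the underside.
- dish: Shallow blue ceramic dish, 100 mm across, 22 mm high, holding an orange massage ball of 62 mm, loose. Origin: centre of the underside.
Things that resemble listed ones, but are neither listed nor needed, are in the scene too. Leave any green or orange look-alike of the incense_box alone.

How it is judged:
By the outcome, as a careful person would: the job done as asked, in the order asked, and still so for the second after the job is handed in, with the robot touching nothing.
It also fails if it takes over 64 s, if anything falls off the work surface, if the arm or the gripper's body presses on something with over 40 N, if the wrist force passes 120 N, or if a joint passes its speed limit or range.

## Working session

There is one attempt and no reset: what is moved stays moved. The work goes in short steps, Python scripts to look and compute and a tool call to move; the robot and the scene stay as the last step left them, time stands still between calls to the robot, and variables do not carry over. Pictures are saved under pics/ and viewed, at most 10 in all, crops included, and the job is handed in when it is done.

Besides the shell and the picture viewer there is one more tool, called after ">>>" as name(argument=value, ...), one argument or row to a line, values as JSON. apply_moves: Moves the arm, as the interface text tells. Its arguments: {"type":"object","properties":{"delta_rot":{"type":"array"},"xyz":{"type":"array"},"hand":{"type":"array"}},"required":["delta_rot","xyz","hand"]}

```bash
mkdir -p pics; ls; cat > h.py <<'E'
import numpy as np,cv2
from bench import arm,eyes,nets
def shot(n,f=None):
    p=eyes.get_image(n)
    if f: cv2.imwrite('pics/'+f,cv2.cvtColor(p['frame'],cv2.COLOR_RGB2BGR))
    return p
def pts(p):
    z=p['range_z'].astype(float);K=p['camera_matrix'];v,u=np.mgrid[:480,:640]
    c=np.stack([(u-K[0,2])/K[0,0]*z,(v-K[1,2])/K[1,1]*z,z],-1)
    w=(c-p['t'])@np.array(p['R']); w[z==0]=np.nan
    return w
E
python3 - <<'E'
from h import *
print(arm.read_state())
a=shot('top','top1.png');b=shot('scene','scene1.png')
for nm,p in(('top',a),('scene',b)):
    w=pts(p); print(nm,'cam at',-np.array(p['R']).T@p['t'])
    for n in['incense_box','incense_lid','felt_pad','cork_block_left','cat','dispenser','dish']:
        for r in nets.masks_of(n,p)[:3]:
            q=w[r['region']];print(n,round(r['score'],2),np.round(r['bbox']),np.nanmedian(q,0).round(),np.nanpercentile(q,2,axis=0).round(),np.nanpercentile(q,98,axis=0).round())
E
```

```text
pics
{'clock': 0.0, 'joints': array([-1.02538039e+00,  3.85558849e-01,  6.59339891e-03, -4.91295382e-04,
       -1.19400110e+00, -2.58579482e-01]), 'joint_vel': array([ 2.15296503e-04, -9.85096446e-05,  8.26924738e-04,  1.42121592e-04,
       -6.59924231e-04,  2.38513803e-03]), 'joint_efforts': array([ 7.16952254e-04, -3.92284584e+01,  1.88399273e+01,  4.18618485e+00,
       -4.65599354e-03, -1.21786681e-05]), 'position': array([ 176.65563675, -598.89104147,  230.20865835]), 'ee_rot': array([-1.42837284e-01,  9.89745564e-01,  1.08793680e-03, -2.14441593e-04]), 'contact_force': array([-0.09587212,  0.59680458,  0.16893503]), 'wrist_torque': array([ 0.04313333,  0.0052012 , -0.01581571]), 'grasp_force': 0.0, 'gripper_width': 85.42803904113111}
top cam at [ 470.13280659    2.7367342  1263.79135208]
incense_box 0.8 [405. 136. 460. 182.] [ 760. -250.   76.] [ 723. -303.    8.] [ 807. -200.   81.]
incense_box 0.78 [405. 209. 462. 258.] [ 583. -251.   76.] [ 533. -305.    8.] [ 633. -201.   81.]
incense_box 0.77 [296. 151. 334. 228.] [695.  30.  66.] [605.  -7.   2.] [747.  65. 163.]
incens
[... 1596 characters left out ...]
pad 0.84 [264. 229. 326. 263.] [470. -16.  -1.] [393. -73.  -4.] [539.  45.   3.]
felt_pad 0.47 [337. 246. 369. 281.] [637.  50.  42.] [610.  46.   7.] [706.  64.  68.]
cork_block_left 0.92 [352. 238. 439. 306.] [755. 120.  48.] [609.  75.   8.] [830. 194.  51.]
cat 0.9 [111. 233. 150. 290.] [ 395. -453.   54.] [ 368. -487.    2.] [ 415. -407.  128.]
cat 0.39 [325. 240. 383. 290.] [707.  29.  58.] [612. -12.   7.] [752.  63. 161.]
dispenser 0.73 [151. 267. 189. 356.] [ 671. -429.   97.] [ 616. -459.    1.] [ 682. -395.  184.]
dispenser 0.5 [338. 244. 368. 271.] [637.  50.  44.] [609.  46.   6.] [691.  73.  68.]
dish 0.8 [436. 216. 468. 231.] [645. 433.  13.] [590. 397.   0.] [681. 486.  22.]
```

```bash
python3 - <<'E'
from h import *
a=shot('top');b=shot('scene')
f=a['frame'][110:330,230:400]
cv2.imwrite('pics/t2.png',cv2.cvtColor(cv2.resize(f,None,fx=2.7,fy=2.7,interpolation=2),cv2.COLOR_RGB2BGR)[:600])
cv2.imwrite('pics/s2.png',cv2.cvtColor(cv2.resize(b['frame'][170:370,90:490],None,fx=2,fy=2),cv2.COLOR_RGB2BGR))
w=pts(a)
z=w[...,2]
def rect(m,n):
    q=w[m][:,:2].astype(np.float32); q=q[~np.isnan(q).any(1)]
    r=cv2.minAreaRect(q);print(n,len(q),r)
for r in nets.masks_of('felt_pad',a)[:1]: rect(r['region'],'pad')
x,y=w[...,0],w[...,1]
near=(x>580)&(x<860)&(y>-160)&(y<230)
m=(near&(abs(z-50)<5)).astype(np.uint8)
n,l,st,c=cv2.connectedComponentsWithStats(m)
for i in range(1,n):
    if st[i,4]>300: rect(l==i,'blk')
m=near&(abs(z-68)<4)&(x<715)&(y>-20)&(y<75); rect(m,'rim')
m=near&(z>85)&(y>-20)&(y<80); rect(m,'lid')
q=w[m];k=(abs(q[:,1]-32)<15); A=np.polyfit(q[k,2],q[k,0],1);print('lid x=f(z)',A, q[:,2].max())
E
```

```text
pad 2584 ((459.0724792480469, -16.270523071289062), (147.62527465820312, 112.08911895751953), 14.089115142822266)
blk 4386 ((734.789794921875, -66.93592834472656), (229.7987518310547, 119.78504180908203), 7.642204761505127)
blk 4330 ((707.0560302734375, 134.77737426757812), (229.6903839111328, 119.82369995117188), 7.818061351776123)
rim 341 ((657.8243408203125, 26.317028045654297), (106.83554077148438, 65.95774841308594), 7.474647521972656)
lid 672 ((730.71630859375, 36.136661529541016), (38.124427795410156, 65.88424682617188), 7.5170416831970215)
lid x=f(z) [3.94103261e-01 6.79780765e+02] 167.68474722916073
```

View pics/t2.png

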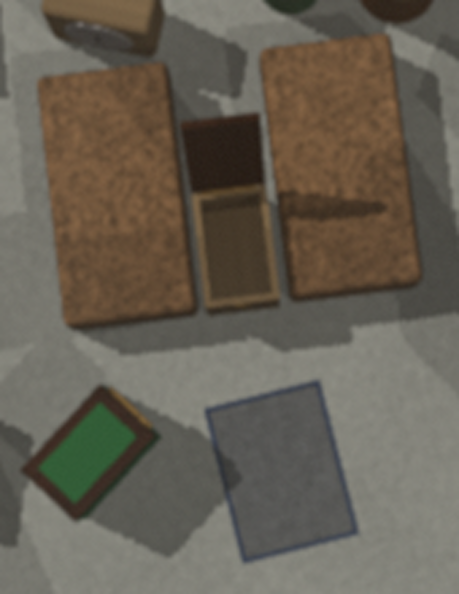

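View pics/s2.png

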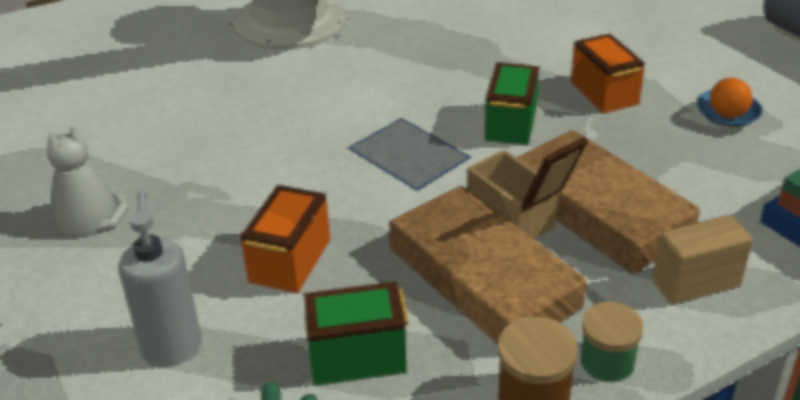

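The pictures show the open box in the gap (top crop about 235,245, dark lid behind at 222,155). The pad is in front of it (about 282,472), turned roughly 6° further. Both box look-alikes are well off the path. From the fit, the box centre is about (655.5, 25.4) with yaw 7.7°, and the pad centre is (459, -16.3) with yaw 14.1°.

```bash
cat >> h.py <<'E'
from scipy.spatial.transform import Rotation as Ro
def to(x,y,z,yaw):
    """turn (tool axes) first, then shift in the turned tool axes; units: full scales"""
    s=arm.read_state();R0=Ro.from_quat(s['ee_rot'])
    a=np.radians(yaw);c,d=np.cos(a),np.sin(a)
    R1=Ro.from_matrix(np.array([[-c,-d,0],[-d,c,0],[0,0,-1]]).T) if 0 else Ro.from_matrix(np.column_stack([[-c,-d,0],[-d,c,0],[0,0,-1]]))
    rv=np.degrees((R0.inv()*R1).as_rotvec())/6
    print('turn',rv.round(3),'shift',(R1.inv().apply(np.array([x,y,z])-s['position'])/25).round(3),'pos',s['position'].round(1),'F',s['contact_force'].round(1),'w',round(s['gripper_width'],1),'t',round(s['clock'],2))
E
python3 -c "
from h import *
u=np.array([.991,.134]);p=np.array([655.5,25.4])-8*u;print(p);to(*p,231,7.7)"
```

```text
[647.572  24.328]
turn [-0.    -0.     1.456] shift [-2.2004e+01  2.2203e+01  1.3000e-02] pos [ 176.8 -599.4  231.3] F [ 0.1  0.4 -0.3] w 85.5 t 0.95
```

>>> apply_moves(
  delta_rot=[
    [0,0,0.728],
    [0,0,0.728],
    [0,0,0],
    [0,0,0],
    [0,0,0],
    [0,0,0],
    [0,0,0],
    [0,0,0],
    [0,0,0],
    [0,0,0],
    [0,0,0],
    [0,0,0],
    [0,0,0],
    [0,0,0],
    [0,0,0],
    [0,0,0],
    [0,0,0],
    [0,0,0],
    [0,0,0],
    [0,0,0],
  ],
  xyz=[
    [0,0,0],
    [0,0,0],
    [-0.8,0.8,0],
    [-0.8,0.8,0],
    [-0.8,0.8,0],
    [-0.8,0.8,0],
    [-0.8,0.8,0],
    [-0.8,0.8,0],
    [-0.8,0.8,0],
    [-0.8,0.8,0],
    [-0.8,0.8,0],
    [-0.8,0.8,0],
    [-0.8,0.8,0],
    [-0.8,0.8,0],
    [-0.8,0.8,0],
    [-0.8,0.8,0],
    [-0.8,0.8,0],
    [-0.8,0.8,0],
    [-0.8,0.8,0],
    [-0.8,0.8,0],
  ],
  hand=[1,1,1,1,1,1,1,1,1,1,1,1,1,1,1,1,1,1,1,1],
)

```text
clock: 2.62
position: [486.1, -193.2, 231.6]
ee_rot: [-0.067, 0.998, -0.0, 0.0]
contact_force: [0.6, 0.0, -0.2]
gripper_width: 0.3
grasp_force: 0.0
```

>>> apply_moves(
  delta_rot=[
    [0,0,0],
    [0,0,0],
    [0,0,0],
    [0,0,0],
    [0,0,0],
    [0,0,0],
    [0,0,0],
    [0,0,0],
    [0,0,0],
    [0,0,0],
    [0,0,0],
    [0,0,0],
    [0,0,0],
  ],
  xyz=[
    [-0.76,0.78,0],
    [-0.76,0.78,0],
    [-0.76,0.78,0],
    [-0.76,0.78,0],
    [-0.76,0.78,0],
    [-0.76,0.78,0],
    [-0.76,0.78,0],
    [-0.76,0.78,0],
    [-0.76,0.78,0],
    [-0.76,0.78,0],
    [0,0,0],
    [0,0,0],
    [0,0,0],
  ],
  hand=[1,1,1,1,1,1,1,1,1,1,1,1,1],
)

```text
clock: 3.7
position: [647.1, 24.0, 231.0]
ee_rot: [-0.067, 0.998, -0.0, -0.0]
contact_force: [-0.9, 0.2, 0.2]
gripper_width: -0.2
grasp_force: 0.0
```

```bash
python3 -c "
from h import *
to(647.6,24.3,100,7.7)
b=shot('scene');a=shot('top');to(647.6,24.3,15,7.7)
i=np.hstack([cv2.resize(b['frame'][130:330,280:460],None,fx=2.2,fy=2.2),cv2.resize(a['frame'][120:320,240:400],None,fx=2.2,fy=2.2)])
cv2.imwrite('pics/3.png',cv2.cvtColor(i,cv2.COLOR_RGB2BGR))"
```

```text
turn [-0.001 -0.009  0.   ] shift [-0.019  0.009  5.241] pos [647.1  24.  231. ] F [-0.9  0.2  0.2] w -0.2 t 3.7
turn [-0.001 -0.001 -0.009] shift [-0.028  0.033  8.663] pos [647.   23.4 231.6] F [ 0.1  0.3 -0.5] w -0.2 t 3.8
```

View pics/3.png

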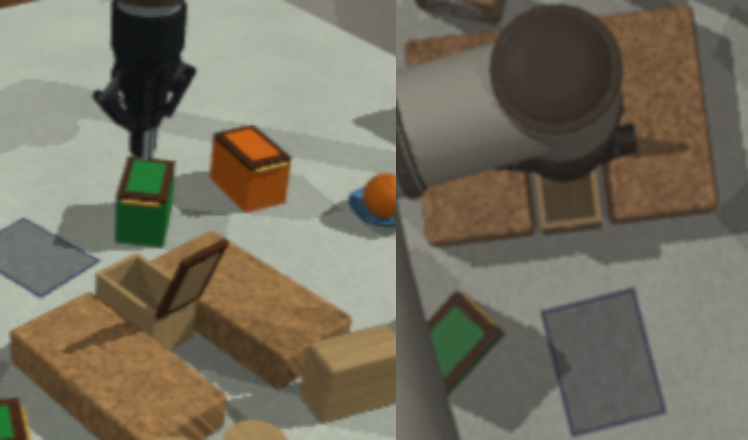

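The closed gripper hangs above the well. In the scene view the knuckles flare out at about (100,95) and (190,70), so I'll measure their profile against the mouth before going down.

```bash
python3 -c "
from h import *
b=shot('scene');w=pts(b);s=arm.read_state()
q=(w.reshape(-1,3)-s['position']);q=q[~np.isnan(q).any(1)];q=Ro.from_quat(s['ee_rot']).inv().apply(q)
q=q[(abs(q[:,0])<60)&(abs(q[:,1])<80)&(q[:,2]<10)&(q[:,2]>-130)]
for h in range(-130,10,8):
    k=q[(q[:,2]>=h)&(q[:,2]<h+8)]
    if len(k): print(h,len(k),k.min(0).round(),k.max(0).round())
to(647.6,24.3,100,7.7)"
```

```text
-130 62 [ -37.  -41. -130.] [   9.   14. -122.]
-122 49 [ -13.  -42. -122.] [   9.  -13. -114.]
-114 98 [ -21.  -45. -114.] [   9.   36. -106.]
-106 121 [ -23.  -50. -106.] [  6.  37. -98.]
-98 150 [-23. -63. -98.] [ 12.  58. -90.]
-90 139 [-20. -65. -90.] [ 11.  60. -82.]
-82 112 [-20. -62. -82.] [  9.  57. -74.]
-74 110 [-20. -55. -74.] [ 16.  50. -66.]
-66 92 [-18. -47. -66.] [ 16.  47. -58.]
-58 86 [-17. -41. -58.] [ 11.  35. -50.]
-50 74 [-15. -34. -50.] [ 10.  31. -42.]
-42 25 [-15. -19. -42.] [ -5.   9. -34.]
-34 34 [-12. -17. -34.] [  6.  10. -26.]
-26 44 [-13. -18. -26.] [  9.  12. -18.]
-18 36 [-15. -17. -18.] [  6.  14. -10.]
-10 27 [-14. -14. -10.] [ 6.  6. -2.]
-2 6 [-10.  -9.  -1.] [ 1. -3.  2.]
turn [-0.     0.002 -0.01 ] shift [-0.028  0.037  5.268] pos [647.   23.3 231.7] F [0.4 0.6 0.3] w -0.1 t 3.85
```

```bash
python3 -c "
from h import *
b=shot('scene');w=pts(b);s=arm.read_state()
q=(w.reshape(-1,3)-s['position']);q=q[~np.isnan(q).any(1)];q=Ro.from_quat(s['ee_rot']).inv().apply(q)
q=q[(abs(q[:,0])<40)&(abs(q[:,1])<80)&(q[:,2]<10)&(q[:,2]>-130)]
for h in range(-62,6,3):
    k=q[(q[:,2]>=h)&(q[:,2]<h+3)]
    if len(k): print(h,np.sort(k[:,1]).round()[[0,1,2,-3,-2,-1]])
f=b['frame'][110:210,310:390]
cv2.imwrite('pics/4.png',cv2.cvtColor(cv2.resize(f,None,fx=6,fy=6,interpolation=2),cv2.COLOR_RGB2BGR))"
```

```text
-62 [-46. -45. -44.  34.  35.  38.]
-59 [-42. -41. -40.  32.  34.  34.]
-56 [-39. -38. -37.  27.  29.  35.]
-53 [-38. -37. -36.  30.  32.  34.]
-50 [-34. -34. -34.  22.  25.  31.]
-47 [-32. -31. -31.  20.  22.  27.]
-44 [-31. -24. -15.   9.  17.  26.]
-41 [-18. -16. -15.   2.   6.   7.]
-38 [-18. -12. -11.   3.   4.   8.]
-35 [-16. -14. -14.   0.   3.   5.]
-32 [-15. -15. -14.   3.   3.  11.]
-29 [-16. -16. -15.  -3.  10.  11.]
-26 [-16. -16. -15.   2.   4.   9.]
-23 [-16. -16. -16.   3.   4.  11.]
-20 [-17. -16. -15.   1.   4.  10.]
-17 [-16. -16. -15.  -0.   5.  11.]
-14 [-17. -15. -15.   5.  10.  11.]
-11 [-15. -14. -14.   1.   3.   6.]
-8 [-15. -15. -14.  -5.  -3.   5.]
-5 [-8. -8. -6. -6. -2.  2.]
-2 [-9. -8. -8. -8. -7.  2.]Traceback (most recent call last):
  File "<string>", line 8, in <module>
    if len(k): print(h,np.sort(k[:,1]).round()[[0,1,2,-3,-2,-1]])
                       ~~~~~~~~~~~~~~~~~~~~~~~^^^^^^^^^^^^^^^^^^
IndexError: index 1 is out of bounds for axis 0 with size 1
```

>>> apply_moves(
  delta_rot=[
    [0,0,0],
    [0,0,0],
    [0,0,0],
    [0,0,0],
    [0,0,0],
    [0,0,0],
    [0,0,0],
    [0,0,0],
    [0,0,0],
    [0,0,0],
    [0,0,0],
    [0,0,0],
    [0,0,0],
    [0,0,0],
    [0,0,0],
    [0,0,0],
    [0,0,0],
    [0,0,0],
    [0,0,0],
  ],
  xyz=[
    [-0.03,0.035,0.75],
    [0,0,0.75],
    [0,0,0.75],
    [0,0,0.75],
    [0,0,0.75],
    [0,0,0.75],
    [0,0,0.75],
    [0,0,0.75],
    [0,0,0.25],
    [0,0,0.25],
    [0,0,0.25],
    [0,0,0.25],
    [0,0,0.25],
    [0,0,0.25],
    [0,0,0.2],
    [0,0,0.2],
    [0,0,0.1],
    [0,0,0],
    [0,0,0],
  ],
  hand=[1,1,1,1,1,1,1,1,1,1,1,1,1,1,1,1,1,1,1],
)

```text
clock: 5.48
position: [648.2, 25.2, 31.2]
ee_rot: [-0.067, 0.998, -0.0, -0.0]
contact_force: [0.3, 0.2, -0.4]
gripper_width: 0.1
grasp_force: 0.0
```

```bash
python3 -c "
from h import *
to(647.6,24.3,27,7.7)"
```

```text
turn [-0.001 -0.001  0.001] shift [ 0.029 -0.032  0.169] pos [648.2  25.2  31.2] F [ 0.3  0.2 -0.4] w 0.1 t 5.48
```

>>> apply_moves(
  delta_rot=[
    [0,0,0],
    [0,0,0],
    [0,0,0],
    [0,0,0],
  ],
  xyz=[
    [0,0,0.06],
    [0,0,0.06],
    [0,0,0.04],
    [0,0,0],
  ],
  hand=[1,1,1,1],
)

```text
clock: 5.82
position: [648.0, 25.1, 27.2]
ee_rot: [-0.067, 0.998, -0.0, -0.0]
contact_force: [0.6, -0.2, -0.5]
gripper_width: 0.1
grasp_force: 0.0
```

```bash
python3 -c "
from h import *
to(647.6,24.3,27,7.7)
b=shot('scene');f=b['frame'][160:300,300:420]
cv2.imwrite('pics/4.png',cv2.cvtColor(cv2.resize(f,None,fx=4.2,fy=4.2,interpolation=2),cv2.COLOR_RGB2BGR))"
```

```text
turn [ 0.    -0.003 -0.001] shift [ 0.022 -0.031  0.007] pos [648.   25.1  27.2] F [ 0.6 -0.2 -0.5] w 0.1 t 5.82
```

View pics/4.png

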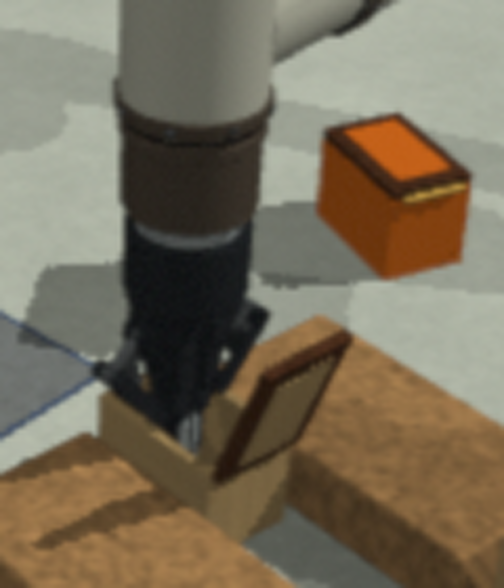

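Fingers are in the well, clear of the rim, at about (190,430) in the crop. The knuckle shoulders leave little room to go deeper. Opening now.

>>> apply_moves(
  delta_rot=[
    [0,0,0],
    [0,0,0],
    [0,0,0],
    [0,0,0],
    [0,0,0],
    [0,0,0],
    [0,0,0],
    [0,0,0],
  ],
  xyz=[
    [0,0,0],
    [0,0,0],
    [0,0,0],
    [0,0,0],
    [0,0,0],
    [0,0,0],
    [0,0,0],
    [0,0,0],
  ],
  hand=[0.7,0.6,0.5,0.48,0.46,0.44,0.42,0.42],
)

```text
clock: 6.53
position: [649.2, 26.0, 29.6]
ee_rot: [-0.068, 0.998, 0.0, 0.001]
contact_force: [-3.4, 3.1, 8.5]
gripper_width: 24.5
grasp_force: 9.3
```

```bash
python3 -c "
from h import *
s=arm.read_state();print(s['grasp_force'],s['wrist_torque'])
to(648,25.1,27,7.7)"
```

```text
9.280735495449335 [ 0.7020246   0.71999659 -0.00668713]
turn [0.002 0.029 0.011] shift [ 0.052 -0.028  0.102] pos [649.2  26.   29.6] F [-3.4  3.1  8.5] w 24.5 t 6.53
```

>>> apply_moves(
  delta_rot=[
    [0,0,0],
    [0,0,0],
    [0,0,0],
    [0,0,0],
    [0,0,0],
    [0,0,0],
    [0,0,0],
    [0,0,0],
  ],
  xyz=[
    [0,0,0],
    [0,0,0],
    [0,0,-0.08],
    [0,0,-0.08],
    [0,0,0],
    [0,0,0],
    [0,0,0],
    [0,0,0],
  ],
  hand=[0.6,0.6,0.6,0.6,0.5,0.46,0.44,0.44],
)

```text
clock: 7.2
position: [647.9, 25.0, 30.9]
ee_rot: [-0.067, 0.998, -0.0, -0.0]
contact_force: [-0.0, -0.4, 0.1]
gripper_width: 23.9
grasp_force: 0.0
```

```bash
python3 -c "
from h import *
s=arm.read_state();print(s['grasp_force'],s['wrist_torque'])
to(648,25.1,27,7.7)"
```

```text
0.0 [ 0.00915888  0.02126826 -0.01892192]
turn [-0.001 -0.008 -0.003] shift [-0.005  0.003  0.156] pos [647.9  25.   30.9] F [-0.  -0.4  0.1] w 23.9 t 7.2
```

>>> apply_moves(
  delta_rot=[
    [0,0,0],
    [0,0,0],
    [0,0,0],
    [0,0,0],
  ],
  xyz=[
    [0,0,0],
    [0,0,0],
    [0,0,0],
    [0,0,0],
  ],
  hand=[0.42,0.4,0.4,0.4],
)

```text
clock: 7.53
position: [647.9, 25.5, 30.9]
ee_rot: [-0.067, 0.998, 0.0, -0.0]
contact_force: [-0.4, 1.9, -1.9]
gripper_width: 25.4
grasp_force: 1.1
```

```bash
python3 -c "
from h import *
s=arm.read_state();print(s['grasp_force'],s['wrist_torque'])
to(648,25.1,27,7.7)"
```

```text
1.0991745069622993 [ 0.65912025  0.13419881 -0.00435641]
turn [ 0.003 -0.006 -0.001] shift [-0.004 -0.015  0.157] pos [647.9  25.5  30.9] F [-0.4  1.9 -1.9] w 25.4 t 7.53
```

>>> apply_moves(
  delta_rot=[
    [0,0,0],
    [0,0,0],
    [0,0,0],
    [0,0,0],
  ],
  xyz=[
    [0,0,0],
    [0,0,0],
    [0,0,0],
    [0,0,0],
  ],
  hand=[0.38,0.36,0.36,0.36],
)

```text
clock: 7.87
position: [647.8, 25.2, 30.8]
ee_rot: [-0.067, 0.998, 0.0, -0.0]
contact_force: [-0.3, 1.9, -3.7]
gripper_width: 26.9
grasp_force: 35.5
```

```bash
python3 -c "
from h import *
s=arm.read_state();print(s['grasp_force'],s['wrist_torque'])
to(648,25.1,27,7.7)
to(538.5,10.7,31,7.7)"
```

```text
35.53549647331238 [ 0.57458374 -0.03673929  0.08523821]
turn [ 0.001 -0.008 -0.002] shift [-0.007 -0.004  0.154] pos [647.8  25.2  30.8] F [-0.3  1.9 -3.7] w 26.9 t 7.87
turn [ 0.001 -0.008 -0.002] shift [ 4.411  0.012 -0.006] pos [647.8  25.2  30.8] F [-0.3  1.9 -3.7] w 26.9 t 7.87
```

>>> apply_moves(
  delta_rot=[
    [0,0,0],
    [0,0,0],
    [0,0,0],
    [0,0,0],
    [0,0,0],
    [0,0,0],
    [0,0,0],
    [0,0,0],
    [0,0,0],
    [0,0,0],
  ],
  xyz=[
    [0,0,0.06],
    [0.05,0,0],
    [0.1,0,0],
    [0.1,0,0],
    [0.15,0,0],
    [0.15,0,0],
    [0.15,0,0],
    [0.1,0,0],
    [0,0,0],
    [0,0,0],
  ],
  hand=[0.36,0.36,0.36,0.36,0.36,0.36,0.36,0.36,0.36,0.36],
)

```text
clock: 8.7
position: [628.8, 22.5, 30.7]
ee_rot: [-0.067, 0.998, -0.0, 0.001]
contact_force: [3.5, 0.1, 4.9]
gripper_width: 26.7
grasp_force: 36.2
```

```bash
python3 -c "
from h import *
s=arm.read_state();print(s['grasp_force'],s['wrist_torque'])
to(534.5,10,30,7.7)
a=shot('top');w=pts(a)
x,y,z=np.moveaxis(w,-1,0)
for lo,hi,n in((100,170,'lid'),(64,72,'rim')):
    m=(x>560)&(x<740)&(y>-30)&(y<75)&(z>lo)&(z<hi);q=w[m];print(n,len(q),q.min(0).round(),q.max(0).round())
"
```

```text
36.18131875991821 [ 0.36730612 -0.71325747 -0.05753707]
turn [-0.002  0.012  0.002] shift [3.803 0.011 0.03 ] pos [628.8  22.5  30.7] F [3.5 0.1 4.9] w 26.7 t 8.7
lid 277 [589. -29. 102.] [735.  68. 169.]
rim 109 [583. -14.  64.] [617.  50.  72.]
```

>>> apply_moves(
  delta_rot=[
    [0,0,0],
    [0,0,0],
    [0,0,0],
    [0,0,0],
    [0,0,0],
    [0,0,0],
    [0,0,0],
    [0,0,0],
    [0,0,0],
    [0,0,0],
    [0,0,0],
    [0,0,0],
    [0,0,0],
    [0,0,0],
    [0,0,0],
    [0,0,0],
    [0,0,0],
    [0,0,0],
    [0,0,0],
    [0,0,0],
  ],
  xyz=[
    [0.1,0,0],
    [0.2,0,0],
    [0.2,0,0],
    [0.2,0,0],
    [0.2,0,0],
    [0.2,0,0],
    [0.2,0,0],
    [0.2,0,0],
    [0.2,0,0],
    [0.2,0,0],
    [0.2,0,0],
    [0.2,0,0],
    [0.2,0,0],
    [0.2,0,0],
    [0.2,0,0],
    [0.2,0,0],
    [0.2,0,0],
    [0.2,0,0],
    [0.2,0,0],
    [0.1,0,0],
  ],
  hand=[0.36,0.36,0.36,0.36,0.36,0.36,0.36,0.36,0.36,0.36,0.36,0.36,0.36,0.36,0.36,0.36,0.36,0.36,0.36,0.36],
)

```text
clock: 10.42
position: [536.0, 10.3, 30.7]
ee_rot: [-0.068, 0.998, 0.0, 0.002]
contact_force: [8.5, 2.7, 8.0]
gripper_width: 26.3
grasp_force: 36.7
```

```bash
python3 -c "
from h import *
a=shot('top','top5.png');b=shot('scene');w=pts(a)
s=arm.read_state();print(s['grasp_force'],s['wrist_torque'])
c,d=np.cos(np.radians(14.1)),np.sin(np.radians(14.1))
to(459-8*c,-16.3-8*d,30.5,14.1)
for n,p in(('t',a),('s',b)):
    x,y,z=np.moveaxis(pts(p),-1,0)
    m=(x>470)&(x<650)&(y>-40)&(y<70)&(z>85)&(z<170);q=pts(p)[m]
    r=nets.masks_of('incense_lid',p)
    for k in r: print(n,round(k['score'],2),np.nanmedian(pts(p)[k['region']],0).round())
cv2.imwrite('pics/5.png',cv2.cvtColor(np.hstack([cv2.resize(b['frame'][150:300,220:400],None,fx=2.2,fy=2.2),cv2.resize(a['frame'][150:300,260:400],None,fx=2.2,fy=2.2)]),cv2.COLOR_RGB2BGR))
"
```

```text
36.58897519111633 [ 0.49369666 -1.10688676 -0.05952122]
turn [-0.     0.031 -1.058] shift [ 3.546 -0.282  0.009] pos [535.5  10.2  30.7] F [4.5 0.6 5.3] w 26.7 t 10.52
t 0.98 [621.  21. 135.]
t 0.94 [ 585. -256.   77.]
t 0.64 [479. 328.  76.]
t 0.63 [ 768. -252.   76.]
s 0.97 [485. 149.  74.]
s 0.95 [629.  16. 120.]
s 0.94 [ 595. -262.   74.]
s 0.75 [494. 322.  74.]
s 0.61 [ 777. -256.   75.]
```

View pics/5.png

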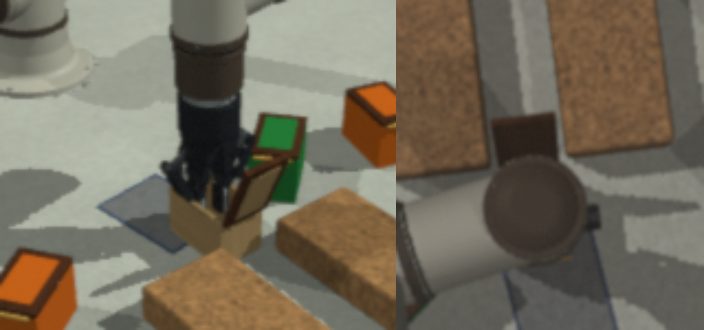

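The box is out of the gap and standing with its lid open (scene crop about 215,230), and both blocks are in place. Next I turn it in line with the pad and slide it on.

>>> apply_moves(
  delta_rot=[
    [0,0,0],
    [0,0,0],
    [0,0,-0.1],
    [0,0,-0.1],
    [0,0,-0.12],
    [0,0,-0.12],
    [0,0,-0.12],
    [0,0,-0.12],
    [0,0,-0.12],
    [0,0,-0.12],
    [0,0,-0.1],
    [0,0,-0.04],
    [0,0,0],
    [0,0,0],
    [0,0,0],
    [0,0,0],
    [0,0,0],
    [0,0,0],
    [0,0,0],
    [0,0,0],
  ],
  xyz=[
    [0.1,0,0],
    [0.2,0,0],
    [0.2,-0.02,0],
    [0.2,-0.02,0],
    [0.2,-0.02,0],
    [0.2,-0.02,0],
    [0.2,-0.02,0],
    [0.2,-0.02,0],
    [0.2,-0.02,0],
    [0.2,0,0],
    [0.2,0,0],
    [0.2,0,0],
    [0.2,0,0],
    [0.2,0,0],
    [0.2,0,0],
    [0.2,0,0],
    [0.1,0,0],
    [0.1,0,0],
    [0,0,0],
    [0,0,0],
  ],
  hand=[0.36,0.36,0.36,0.36,0.36,0.36,0.36,0.36,0.36,0.36,0.36,0.36,0.36,0.36,0.36,0.36,0.36,0.36,0.36,0.36],
)

```text
clock: 12.28
position: [456.0, -9.3, 30.7]
ee_rot: [-0.123, 0.992, 0.0, 0.002]
contact_force: [4.7, 3.5, 5.5]
gripper_width: 26.6
grasp_force: 36.9
```

```bash
python3 -c "
from h import *
a=shot('top');w=pts(a);
s=arm.read_state();print(s['grasp_force'],s['wrist_torque'])
c,d=np.cos(np.radians(14.1)),np.sin(np.radians(14.1))
to(459-8*c,-16.3-8*d,30.5,14.1)
k=max(nets.masks_of('incense_lid',a),key=lambda k:-np.linalg.norm(np.nanmedian(w[k['region']],0)[:2]-[540,5]))
q=w[k['region']];q=q[~np.isnan(q).any(1)];q=q[q[:,2]>75]
U=q[:,0]*c+q[:,1]*d;V=-q[:,0]*d+q[:,1]*c
print(len(q),'V',V.min(),V.max(),'pad V',-459*d-16.3*c,'pad U',459*c-16.3*d)
P=np.polyfit(q[:,2],U,1);print('hinge U',np.polyval(P,68),P, 'lid ang',np.degrees(np.arctan2(1,-P[0])), cv2.minAreaRect(q[:,:2].astype(np.float32)))
A=np.c_[q,np.ones(len(q))];A=np.c_[q[:,1],q[:,2],np.ones(len(q))];L=np.linalg.lstsq(A,q[:,0],rcond=None)[0];print('yaw from plane',np.degrees(np.arctan(-L[0])))
"
```

```text
36.86731159687042 [ 0.75451931 -1.24383788 -0.00359155]
turn [-0.     0.039  0.002] shift [ 0.272 -0.3    0.008] pos [456.   -9.3  30.7] F [5.  1.8 5.6] w 26.7 t 12.33
616 V -153.33208127565504 -87.76031662170314 pad V -127.6282042589257 pad U 441.20033032358657
hinge U 498.9190645456101 [4.26957279e-01 4.69885970e+02] lid ang 113.1204118556893 ((536.4019775390625, 10.483314514160156), (44.12166213989258, 65.59454345703125), 14.29373550415039)
yaw from plane 14.212917803898888
```

>>> apply_moves(
  delta_rot=[
    [0,0,0],
    [0,0,0],
    [0,0,0],
    [0,0,0],
    [0,0,0],
    [0,0,0],
    [0,0,0],
    [0,0,0],
    [0,0,0],
    [0,0,0],
    [0,0,0],
  ],
  xyz=[
    [0.08,-0.1,0],
    [0.1,-0.1,0],
    [0.09,-0.1,0],
    [0,0,0],
    [0,0,0],
    [0,0,0],
    [0,0,0],
    [0,0,0],
    [0,0,0],
    [0,0,0],
    [0,0,0],
  ],
  hand=[0.36,0.36,0.36,0.36,0.38,0.4,0.45,0.55,0.7,1,1],
)

```text
clock: 13.3
position: [447.8, -19.5, 29.1]
ee_rot: [-0.122, 0.993, -0.0, -0.002]
contact_force: [-0.1, 1.0, 0.4]
gripper_width: 0.2
grasp_force: 0.0
```

```bash
python3 -c "
from h import *
to(451,-18.3,30.5,14.1)"
```

```text
turn [-0.    -0.031 -0.014] shift [-0.136  0.016 -0.054] pos [447.8 -19.5  29.1] F [-0.1  1.   0.4] w 0.2 t 13.3
```

>>> apply_moves(
  delta_rot=[
    [0,0,0],
    [0,0,0],
    [0,0,0],
    [0,0,0],
    [0,0,0],
    [0,0,0],
    [0,0,0],
    [0,0,0],
    [0,0,0],
    [0,0,0],
    [0,0,0],
    [0,0,0],
    [0,0,0],
    [0,0,0],
    [0,0,0],
  ],
  xyz=[
    [0,0,0],
    [0,0,-0.2],
    [0,0,-0.3],
    [0,0,-0.4],
    [0,0,-0.6],
    [0,0,-0.75],
    [0,0,-0.75],
    [0,0,-0.75],
    [0,0,-0.75],
    [0,0,-0.75],
    [0,0,-0.75],
    [0,0,-0.75],
    [0,0,-0.75],
    [0,0,-0.75],
    [0,0,0],
  ],
  hand=[1,1,1,1,1,1,1,1,1,1,1,1,1,1,1],
)

```text
clock: 14.55
position: [451.2, -18.8, 240.8]
ee_rot: [-0.123, 0.992, 0.0, 0.004]
contact_force: [0.8, 1.1, 0.2]
gripper_width: 0.1
grasp_force: 0.0
```

```bash
cat > box.py <<'E'
from h import *
a=shot('top');b=shot('scene');w=pts(a)
c,d=np.cos(np.radians(14.1)),np.sin(np.radians(14.1))
print('pad V',-459*d-16.3*c,'pad U',459*c-16.3*d)
for nm,p in(('top',a),('scene',b)):
    w=pts(p);L=nets.masks_of('incense_lid',p)
    k=min(L,key=lambda k:np.linalg.norm(np.nanmedian(w[k['region']],0)[:2]-[530,10]))
    q=w[k['region']];q=q[~np.isnan(q).any(1)];q=q[q[:,2]>75]
    U=q[:,0]*c+q[:,1]*d;V=-q[:,0]*d+q[:,1]*c
    P=np.polyfit(q[:,2],U,1)
    print(nm,'V',np.percentile(V,[1,99]).round(),'U at68',np.polyval(P,68).round(1),'ang',np.degrees(np.arctan2(1,-P[0])),'ztop',q[:,2].max().round(),'Urange',U.min().round(),U.max().round())
E
python3 box.py; python3 -c "
from h import *
to(451,-18.3,235,14.1)"
```

```text
pad V -127.6282042589257 pad U 441.20033032358657
top V [-160.  -96.] U at68 492.3 ang 113.12670421208155 ztop 167.0 Urange 495.0 538.0
scene V [-164.  -98.] U at68 506.2 ang 110.3528083129487 ztop 162.0 Urange 502.0 543.0
turn [ 0.004 -0.013 -0.009] shift [-0.106  0.005  0.022] pos [448.5 -19.1 235.5] F [-0.4 -0.3  0.4] w 0.3 t 14.75
```

>>> apply_moves(
  delta_rot=[
    [0,0,0],
    [0,0,0],
    [0,0,0],
    [0,0,0],
    [0,0,0],
    [0,0,0],
    [0,0,0],
    [0,0,0],
    [0,0,0],
    [0,0,0],
    [0,0,0],
    [0,0,0],
    [0,0,0],
    [0,0,0],
    [0,0,0],
    [0,0,0],
    [0,0,0],
    [0,0,0],
    [0,0,0],
    [0,0,0],
  ],
  xyz=[
    [-0.6,0,0],
    [-0.6,0,0],
    [-0.6,0,0],
    [-0.6,0,0],
    [-0.6,0,0],
    [-0.6,0,0],
    [-0.6,0,0],
    [-0.6,0,0],
    [-0.6,0,0],
    [-0.5,0,0],
    [0,0,0],
    [0,0,0.5],
    [0,0,0.5],
    [0,0,0.5],
    [0,0,0.5],
    [0,0,0.5],
    [0,0,0.5],
    [0,0,0.5],
    [0,0,0.28],
    [0,0,0],
  ],
  hand=[1,1,1,1,1,1,1,1,1,1,1,1,1,1,1,1,1,1,1,1],
)

```text
clock: 16.42
position: [590.4, 16.4, 139.1]
ee_rot: [-0.122, 0.993, -0.0, -0.003]
contact_force: [0.7, 0.4, 0.0]
gripper_width: 0.0
grasp_force: 0.0
```

```bash
cat > nx.py <<'E'
from h import *
s=arm.read_state();p=s['position'];c,d=np.cos(np.radians(14.1)),np.sin(np.radians(14.1))
print('U',p[0]*c+p[1]*d,'V',-p[0]*d+p[1]*c,'z',p[2],'F',s['contact_force'].round(1),'t',s['clock'],s['ee_rot'].round(3))
E
python3 nx.py
```

```text
U 576.6037897186968 V -127.87640369557766 z 139.12472084164844 F [0.7 0.4 0. ] t 16.4167 [-0.122  0.993 -0.    -0.003]
```

>>> apply_moves(
  delta_rot=[
    [0,0,0],
    [0,0,0],
    [0,0,0],
    [0,0,0],
    [0,0,0],
    [0,0,0],
    [0,0,0],
    [0,0,0],
    [0,0,0],
    [0,0,0],
    [0,0,0],
    [0,0,0],
    [0,0,0],
    [0,0,0],
    [0,0,0],
    [0,0,0],
    [0,0,0],
    [0,0,0],
    [0,0,0],
    [0,0,0],
  ],
  xyz=[
    [0.2,0,-0.04],
    [0.2,0,-0.04],
    [0.2,0,-0.04],
    [0.2,0,0],
    [0.1,0,0],
    [0.1,0,0],
    [0.1,0,0],
    [0.1,0,0],
    [0.1,0,0],
    [0.1,0,0],
    [0.1,0,0],
    [0.1,0,0],
    [0.1,0,0],
    [0.1,0,0],
    [0.1,0,0],
    [0.1,0,0],
    [0.1,0,0],
    [0.1,0,0],
    [0.1,0,0],
    [0.1,0,0],
  ],
  hand=[1,1,1,1,1,1,1,1,1,1,1,1,1,1,1,1,1,1,1,1],
)

```text
clock: 18.08
position: [533.8, 2.2, 144.5]
ee_rot: [-0.122, 0.992, -0.0, -0.0]
contact_force: [1.5, -0.4, 1.7]
gripper_width: 0.4
grasp_force: 0.5
```

```bash
python3 nx.py; python3 box.py
```

```text
U 518.2809691169101 V -127.89569564811977 z 144.53606808786182 F [ 1.5 -0.4  1.7] t 18.0833 [-0.122  0.992 -0.    -0.   ]
pad V -127.6282042589257 pad U 441.20033032358657
top V [-4. 40.] U at68 464.1 ang 90.18975460307391 ztop 445.0 Urange 457.0 471.0
scene V [-164.  -98.] U at68 504.8 ang 90.79488870585394 ztop 169.0 Urange 497.0 511.0
```

>>> apply_moves(
  delta_rot=[
    [0,0,0],
    [0,0,0],
    [0,0,0],
    [0,0,0],
    [0,0,0],
    [0,0,0],
    [0,0,0],
    [0,0,0],
    [0,0,0],
    [0,0,0],
    [0,0,0],
    [0,0,0],
    [0,0,0],
    [0,0,0],
    [0,0,0],
    [0,0,0],
    [0,0,0],
    [0,0,0],
    [0,0,0],
    [0,0,0],
  ],
  xyz=[
    [0.12,0,0.01],
    [0.12,0,0.01],
    [0.12,0,0.01],
    [0.12,0,0.01],
    [0.12,0,0.01],
    [0.12,0,0.01],
    [0.12,0,0.01],
    [0.12,0,0.01],
    [0.127,0,0.037],
    [0.127,0,0.037],
    [0.127,0,0.037],
    [0.127,0,0.037],
    [0.127,0,0.037],
    [0.127,0,0.037],
    [0.11,0,0.069],
    [0.11,0,0.069],
    [0.11,0,0.069],
    [0.11,0,0.069],
    [0.11,0,0.069],
    [0.11,0,0.069],
  ],
  hand=[1,1,1,1,1,1,1,1,1,1,1,1,1,1,1,1,1,1,1,1],
)

```text
clock: 19.95
position: [476.2, -12.2, 126.4]
ee_rot: [-0.122, 0.992, 0.0, 0.0]
contact_force: [0.6, 0.4, -0.4]
gripper_width: 0.2
grasp_force: 0.4
```

```bash
python3 nx.py; python3 box.py
```

```text
U 458.9172337654451 V -127.8450450225822 z 126.39360043944583 F [ 0.6  0.4 -0.4] t 19.95 [-0.122  0.992  0.     0.   ]
pad V -127.6282042589257 pad U 441.20033032358657
top V [-46.  68.] U at68 521.1 ang 85.12591118256667 ztop 439.0 Urange 488.0 549.0
scene V [-164.  -97.] U at68 505.5 ang 45.764436648540276 ztop 146.0 Urange 429.0 504.0
```

>>> apply_moves(
  delta_rot=[
    [0,0,0],
    [0,0,0],
    [0,0,0],
    [0,0,0],
    [0,0,0],
    [0,0,0],
    [0,0,0],
    [0,0,0],
    [0,0,0],
    [0,0,0],
    [0,0,0],
    [0,0,0],
    [0,0,0],
    [0,0,0],
    [0,0,0],
    [0,0,0],
    [0,0,0],
    [0,0,0],
    [0,0,0],
  ],
  xyz=[
    [0.09,0,0.095],
    [0.09,0,0.095],
    [0.09,0,0.095],
    [0.09,0,0.095],
    [0.09,0,0.095],
    [0.09,0,0.095],
    [0.063,0,0.115],
    [0.063,0,0.115],
    [0.063,0,0.115],
    [0.063,0,0.115],
    [0.063,0,0.115],
    [0.063,0,0.115],
    [0.027,0,0.08],
    [0.027,0,0.08],
    [0.027,0,0.08],
    [0.027,0,0.08],
    [0.027,0,0.08],
    [0.027,0,0.06],
    [0,0,0],
  ],
  hand=[1,1,1,1,1,1,1,1,1,1,1,1,1,1,1,1,1,1,1],
)

```text
clock: 21.73
position: [449.9, -18.8, 83.3]
ee_rot: [-0.122, 0.992, -0.0, -0.0]
contact_force: [0.6, -0.2, 0.5]
gripper_width: -0.0
grasp_force: 0.0
```

```bash
python3 nx.py; python3 box.py|tail -1
```

```text
U 431.7361502844284 V -127.81447807889857 z 83.31670970641458 F [ 0.6 -0.2  0.5] t 21.7333 [-0.122  0.992 -0.    -0.   ]
scene V [-164.  -98.] U at68 531.8 ang 7.808131379518628 ztop 91.0 Urange 394.0 497.0
```

>>> apply_moves(
  delta_rot=[
    [0,0,0],
    [0,0,0],
    [0,0,0],
    [0,0,0],
    [0,0,0],
    [0,0,0],
    [0,0,0],
    [0,0,0],
  ],
  xyz=[
    [0,0,0.05],
    [0,0,0.05],
    [0,0,0.05],
    [0,0,0.05],
    [0,0,0.04],
    [0,0,0.04],
    [0,0,0.04],
    [0,0,0],
  ],
  hand=[1,1,1,1,1,1,1,1],
)

```text
clock: 22.6
position: [450.1, -18.8, 76.0]
ee_rot: [-0.123, 0.992, -0.0, -0.0]
contact_force: [-2.3, 0.5, 4.2]
gripper_width: -0.3
grasp_force: 2.3
```

```bash
python3 nx.py; python3 box.py|tail -1
```

```text
U 432.00807020699267 V -127.85536092116428 z 76.00681655822035 F [-2.3  0.5  4.2] t 22.6 [-0.123  0.992 -0.    -0.   ]
scene V [-163. -101.] U at68 465.7 ang 34.255202034508294 ztop 87.0 Urange 398.0 497.0
```

>>> apply_moves(
  delta_rot=[
    [0,0,0],
    [0,0,0],
    [0,0,0],
    [0,0,0],
  ],
  xyz=[
    [0,0,0.04],
    [0,0,0.02],
    [0,0,0],
    [0,0,0],
  ],
  hand=[1,1,1,1],
)

```text
clock: 23.13
position: [450.2, -18.8, 75.8]
ee_rot: [-0.123, 0.992, -0.0, 0.0]
contact_force: [-6.4, 1.4, 16.3]
gripper_width: 0.2
grasp_force: 8.1
```

>>> apply_moves(
  delta_rot=[
    [0,0,0],
    [0,0,0],
    [0,0,0],
    [0,0,0],
    [0,0,0],
    [0,0,0],
    [0,0,0],
    [0,0,0],
    [0,0,0],
    [0,0,0],
    [0,0,0],
    [0,0,0],
    [0,0,0],
    [0,0,0],
    [0,0,0],
    [0,0,0],
    [0,0,0],
    [0,0,0],
    [0,0,0],
  ],
  xyz=[
    [0,0,-0.1],
    [0,0,-0.2],
    [0,0,-0.4],
    [0,0,-0.7],
    [0,0,-0.8],
    [0,0,-0.8],
    [0,0,-0.8],
    [0,0,-0.8],
    [0,0,-0.8],
    [0,-0.8,-0.5],
    [0,-0.8,0],
    [0,-0.8,0],
    [0,-0.8,0],
    [0,-0.8,0],
    [0,-0.8,0],
    [0,-0.8,0],
    [0,-0.8,0],
    [0,-0.8,0],
    [0,0,0],
  ],
  hand=[1,1,1,1,1,1,1,1,1,1,1,1,1,1,1,1,1,1,1],
)

```text
clock: 24.72
position: [494.7, -195.7, 221.1]
ee_rot: [-0.121, 0.993, -0.0, -0.0]
contact_force: [-0.1, 0.9, 0.4]
gripper_width: 0.5
grasp_force: 0.0
```

```bash
python3 -c "
from h import *
a=shot('top');b=shot('scene');w=pts(a)
x,y,z=np.moveaxis(w,-1,0)
m=(abs(x-459)<80)&(abs(y+16)<75)&(z>60)&(z<90);q=w[m];print(len(q),cv2.minAreaRect(q[:,:2].astype(np.float32)),np.percentile(q[:,2],[3,50,97]))
A=np.c_[q[:,:2],np.ones(len(q))];print('tilt',np.linalg.lstsq(A,q[:,2],rcond=None)[0][:2])
for n in['cork_block_left','cat','dispenser','dish']:
    for r in nets.masks_of(n,a)[:2]: print(n,round(r['score'],2),np.nanmedian(w[r['region']],0).round())
cv2.imwrite('pics/6.png',cv2.cvtColor(np.hstack([cv2.resize(b['frame'][170:330,230:400],None,fx=2.2,fy=2.2),cv2.resize(a['frame'][130:290,240:420],None,fx=2.2,fy=2.2)]),cv2.COLOR_RGB2BGR))
s=arm.read_state();print(s['contact_force'],s['clock'])
"
```

```text
42 ((448.3561096191406, 9.602178573608398), (33.10517120361328, 9.07896614074707), 13.760331153869629) [71.85411955 76.13642781 80.2162783 ]
tilt [-0.03098096  0.04857197]
cork_block_left 0.69 [704. 133.  50.]
cat 0.7 [ 374. -433.   65.]
dispenser 0.64 [ 636. -411.  132.]
dispenser 0.35 [452.  10.  76.]
dish 0.75 [628. 439.  17.]
dish 0.66 [ 637. -411.  131.]
[-0.52473065  0.38103654  0.32024375] 25.0167
```

View pics/6.png

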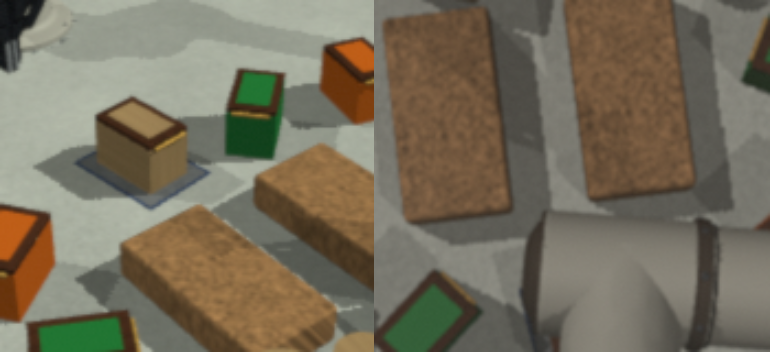

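The box stands closed and centred on the pad (scene crop about 140,150), and the blocks are where they were. One numeric check from the scene camera, then I'll hand in.

```bash
python3 -c "
from h import *
b=shot('scene');w=pts(b);x,y,z=np.moveaxis(w,-1,0)
m=(abs(x-459)<80)&(abs(y+16)<70)&(z>71)&(z<90);q=w[m]
print(len(q),cv2.minAreaRect(q[:,:2].astype(np.float32)),np.percentile(q[:,2],[3,50,97]))
print('tilt',np.linalg.lstsq(np.c_[q[:,:2],np.ones(len(q))],q[:,2],rcond=None)[0][:2])
print(arm.job_done())"
```

```text
503 ((466.28375244140625, -16.770919799804688), (111.0263442993164, 70.87179565429688), 12.52492904663086) [71.58718416 74.38013076 76.89411534]
tilt [-0.00244883  0.00075966]
the job is handed in; nothing more can be done
None
```

I handed the job in at about 25 s with the box closed, centred on the pad and in line with it. The blocks, cat, dispenser and dish were where they started. One shortfall is that the fingers opened about 25 mm above the box floor (40 mm down the 62 mm well), because the knuckles would have hit the rim any deeper.

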